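# Close up the bin row and latch the shelf divider

## Robot

A 7-joint arm with a two-finger parallel gripper is mounted at the origin on the work surface. World frame = base frame: x ahead of the robot, y to its left, z up, the work surface at z = 0. Lengths are in mm, angles in degrees, forces in N, time in s.
With the tool pointing down it reaches from about 400 to 850 mm from the base axis. Payload 10.4 kg.
Tool frame: the origin (TCP) lies at the very end of the fingers, on their centre line; the grasp point (between the pads) lies 19 mm behind it (hold_point_z is the distance from the TCP to the grasp point, in mm); z points along the fingers, y is the line along which they close (so a half turn about z gives the same grasp; the last joint's range is limited). The gripper opens to 87 mm and grips with 3 to 60 N. Pads are 19 mm wide; open, the fingers measure 117 mm over their backs; the gripper's body (75 mm by 190 mm) begins 51 mm behind the grasp point.
Start: joints at [74.049, 19.034, -3.707, 83.658, 1.238, 77.344, -5.071], TCP at [158.158, -604.68, 222.576] pointing down, gripper open.
Joint ranges: [-148.97, 148.97], [-28.65, 121.19], [-84.17, 76.75], [9.2, 138.47], [-72.65, 252.65], [3.7, 117.97], [-149.18, 149.18]. Speed limits (degrees/s): [127.2, 127.2, 159.86, 159.86, 180, 180, 180].

## Interface

Orientations are given as [roll, pitch, yaw] about the fixed x, y, z axes, in that order (R = Rz(yaw) Ry(pitch) Rx(roll)).
In Python, from cell import * gives the robot as it stands.
- The arm moves only by the tool move_arm, never from a script. Its argument "motion" is a list of rows, each a list of 2 entries, a list of its own where there are three numbers: the shift along the tool's x, y, z normalised to -1 to 1, where 1 is 0.1 m, then the turn, a rotation vector about the tool's x, y, z normalised to -1 to 1, where 1 is 45 degrees. A call has 1 to 10 rows; each row is the pose to reach, as a shift and turn from the pose commanded when the call began, along the tool's axes at that moment; what a row does not reach only later rows make up. A row lasts 1/10 s, in which the tool goes at most 50 mm and 8.59 degrees, less where a joint would pass 70% of its speed; a pose out of reach is approached as far as the arm can. A call with a number of a shift or a turn outside -1 to 1 is refused whole. A call with a gripper value outside its range is refused whole. "grip" is the gripper command: -1 is fully open, 1 is shut, values between are in proportion, set as the call begins (left out, the last holds). The fingers move at their own pace and stop on an object; the grip force is fixed at half the most. Time passes only in rows, so rows that repeat a pose let the fingers close. It gives the time, the measured TCP pose, the force, the opening and the grip force at its end, in the units of the state.
- read_state(): the state, without advancing time (a new reading comes with each control period).
- snapshot(name): name is "side" or "top" or "wrist"; returns a dict with "image" (420x560x3 uint8, red, green, blue), "K" (3x3 intrinsics, pixels), "R" (3x3) and "t" (3): a world point X has camera coordinates R X + t; the wrist camera has in their place "tool_from_camera" (4x4, takes a point from camera to tool coordinates, whose origin is the TCP and whose axes are the flange's). Camera axes: x right, y down, z forward; pixel columns grow to the right and rows downward; lengths in mm; the calibration is good to about 2 mm. A picture is of the moment at which its call begins: read the wrist's pose just before it. There is no depth.
- close_job(): hands the job in; it is judged then, once.
The state is a dict: "t": time; "q": joint angles; "joint_velocities": joint speeds; "tau": joint torques, N m; "tcp_pos": TCP position; "orientation": TCP orientation; "contact_force": force on the tool from outside, world axes, zero at the start; "ft_torque": the same for the moment, N m; "grip_width": finger opening in mm; "grip_force": force on a finger pad.
Only numpy, scipy, OpenCV 4.12 (cv2) and the standard library are available. Lean on these libraries where they do the work, as an engineer would, in place of code of your own. Each camera call takes 0.05 s, during which the arm holds its last target. There are 200 camera calls.

## Task

On the bench-top shelf one small bin stands off from the row. With your fingertips gently push it back snug and square against the small bin beside it, then push the sliding divider along its notched rail towards the row until it clicks into the last notch before the bins, and take your hand away. Only push: do not lift or tip the bins, do not shove the rest of the row along or jam it hard, and leave everything else where it stands.

Things in the scene. Friction and masses are not known exactly. Their poses are not given: they have to be found in the camera images.
- shelf: low bench-top shelf: a board 270 mm deep (x), 860 mm long (y), top 80 mm above the bench, in a blue-grey frame; fixed. Origin on the bench under its centre; x to the back, y to the left, z up. Along the front runs an aluminium rail (22 mm wide, top 14 mm above the board, centre line at x = -0.112) with a notch 10 mm wide across its top every 25 mm
- bin_big: large dark picking bin, 200 x 200 mm, 120 mm high, at the left end of the row, standing on the shelf board; heavy, it does not move. Origin at the centre of its underside
- bin_row: small picking bin 105 mm wide (y), 137 mm deep (x), 76 mm high, open on top, its scooped front (42 mm high) facing the robot; loose, about 0.5 kg with its bolts. It stands in the row, some 3 mm to the right (-y) of the large bin. Origin at the centre of its underside; y points left along the row
- bin_row_side (a point): the middle of the right side wall (-y side) of bin_row, 52.5 mm from its centre and 38 mm above its underside; axes as bin_row
- bin_loose: the bin that stands off from the row: same size and kind as bin_row, about 0.5 kg, loose, standing on the shelf board 30 to 70 mm to the right of bin_row and a little askew. Origin at the centre of its underside; y points left along the row
- bin_loose_side (a point): the middle of the right side wall (-y side) of bin_loose, the side that faces the divider, 52.5 mm from its centre and 38 mm above its underside; axes as bin_loose
- divider_face (a point): the centre of the left face of the divider plate, the face that looks at the bins, 50 mm above the shelf board. The plate is upright sheet steel, 3 mm thick, 148 mm deep (x), from 4 to 100 mm above the board, carried in front by a black shoe (50 mm long, 34 mm wide) that rides on the rail. y points along the rail towards the bins
- divider_back (a point): the centre of the plate's right face, the side on which it is pushed, 3 mm behind divider_face, 50 mm above the board; y points along the rail towards the bins. On this side a foot flange, less than 6 mm high, covers the board out to 28 mm from the plate, and the plate's rear edge is bent over by 16 mm
- divider (a joint): travel of the divider (and divider_face) along the rail in m, growing to the left towards the bins, 0 to 0.377. Its spring roller is at the middle of a notch at every whole multiple of 0.025. Sliding takes about 1 N; from 5 mm before a notch's middle the push falls to nothing and over the last 2 mm it jumps in by itself; to push it out again takes 7 to 10 N
- roller (a joint): height in m of the spring roller in the divider's shoe: 0 sunk into a notch (latched), about 0.0022 when it rides on the rail between two notches
- grease_tin: a round tin, 60 mm across, 46 mm high, standing at the back of the shelf board near its right end; origin at the centre of its underside; leave it alone
- bearing_box: a small flat box, 45 x 45 x 30 mm, at the back of the shelf board; origin at the centre of its underside; leave it alone
- oil_filter: a white canister oil filter, 60 mm across, 74 mm high, standing on the shelf board behind the divider's path; origin at the centre of its underside; leave it alone
- plug_box: a small upright spark-plug carton, 28 x 28 x 85 mm, standing on the shelf board behind the small bins; origin at the centre of its underside; leave it alone
Things that resemble listed ones, but are neither listed nor needed, are in the scene too. Leave any pink look-alike of the bin_loose alone.

How it is judged:
By the outcome, as a careful person would: the job done as asked, in the order asked, and still so for the second after the job is handed in, with the robot touching nothing.
It also fails if it takes over 67 s, if anything falls off the work surface, if the arm or the gripper's body presses on something with over 40 N, if the wrist force passes 120 N, or if a joint passes its speed limit or range.

## Working session

There is one attempt and no reset: what is moved stays moved. The work goes in short steps, Python scripts to look and compute and a tool call to move; the robot and the scene stay as the last step left them, time stands still between calls to the robot, and variables do not carry over. Pictures are saved under pics/ and viewed, at most 11 in all, crops included, and the job is handed in when it is done.

Besides the shell and the picture viewer there is one more tool, called after "Request:" as name(argument=value, ...) on one line, values as JSON. move_arm: Moves the arm, as the interface text tells. Its arguments: {"type":"object","properties":{"motion":{"type":"array"},"grip":{"type":"number"}},"required":["motion"]}

```bash
ls; mkdir -p pics; python3 - <<'E'
from cell import *
import cv2,numpy as np
s=read_state();print(s)
for n in("side","top"):
    d=snapshot(n);cv2.imwrite(f"pics/{n}0.png",d["image"][:,:,::-1]);print(n,d["K"],d["R"],d["t"])
    np.savez(f"{n}.npz",K=d["K"],R=d["R"],t=d["t"])
E
```

```text
pics
{'t': 0.0, 'q': array([74.04805262, 19.0719197 , -3.70566142, 83.70537874,  1.23762526,
       77.34369845, -5.0726686 ]), 'joint_velocities': array([ 0.00720472, -0.00942856, -0.01623626, -0.0263578 , -0.00943398,
        0.02308042,  0.03987139]), 'tau': array([-8.67384115e-04, -6.23263764e+01,  2.37506378e-02, -3.89886940e+01,
       -6.13763882e-02,  3.99234553e-02,  1.64228986e-04]), 'tcp_pos': array([ 158.02817081, -604.29337541,  221.75970294]), 'orientation': array([-1.79918954e+02,  4.25799621e-03,  1.46549756e+01]), 'contact_force': array([ 0.58771107, -0.49053334,  0.14081496]), 'ft_torque': array([-0.03246662,  0.01113228,  0.04786417]), 'grip_force': 0.0, 'grip_width': 86.83495341085022}
side [[525.53363703   0.         283.83934303]
 [  0.         525.53363703 203.35716876]
 [  0.           0.           1.        ]] [[-0.92115767 -0.38916932  0.00397393]
 [-0.27443207  0.64226851 -0.71566626]
 [ 0.27596303 -0.66033203 -0.69843111]] [ 415.94115878  206.53203424 1506.42824764]
top [[472.18575298   0.         270.81253477]
 [  0.         472.18575298 209.29775827]
 [  0.           0.           1.        ]] [[ 0.00162715 -0.99998774 -0.00467767]
 [-0.99595484 -0.00120031 -0.0898472 ]
 [ 0.08984048  0.00480494 -0.99594458]] [ -20.17382927  448.36660512 1334.09133752]
```

View pics/side0.png

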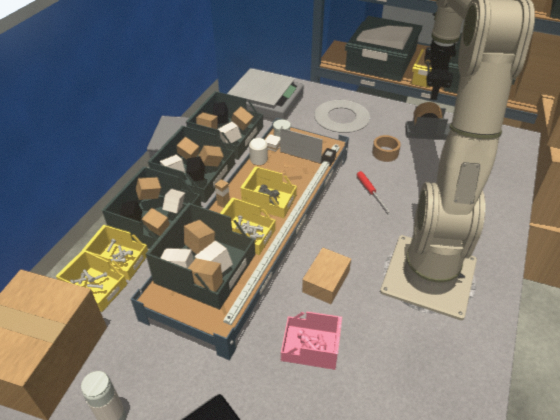

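View pics/top0.png

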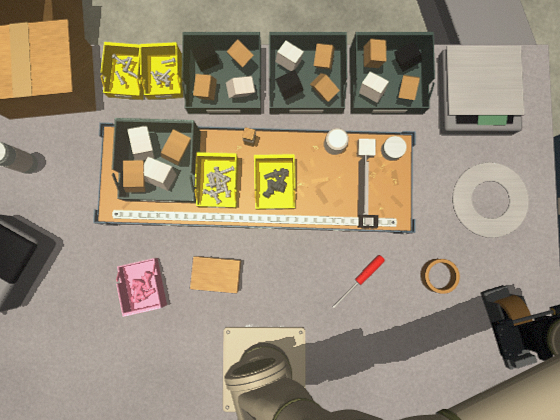

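```bash
python3 - <<'E'
import cv2
a=cv2.imread("pics/top0.png")[115:240,190:420];cv2.imwrite("pics/topc.png",cv2.resize(a,None,fx=3.4,fy=3.4,interpolation=cv2.INTER_CUBIC))
a=cv2.imread("pics/side0.png")[110:270,205:365];cv2.imwrite("pics/sidec.png",cv2.resize(a,None,fx=3.7,fy=3.7,interpolation=cv2.INTER_CUBIC))
E
```

```text
(no output)
```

View pics/topc.png

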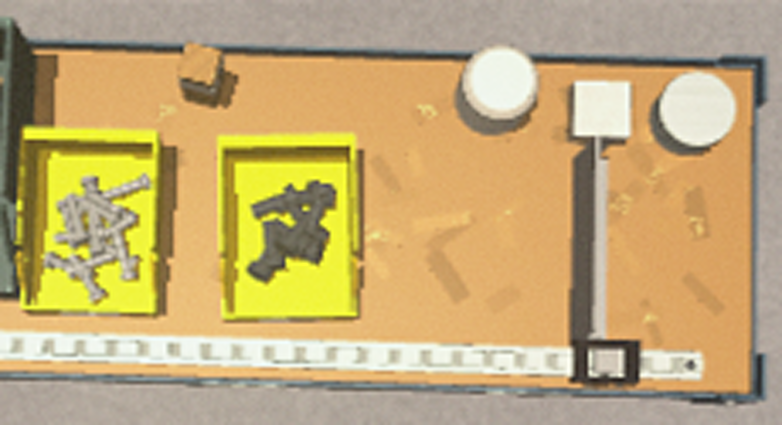

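View pics/sidec.png

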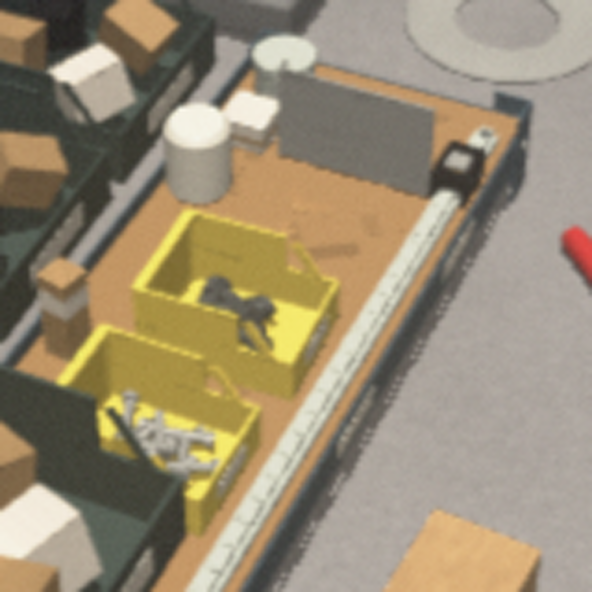

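```bash
cat > h.py <<'E'
import numpy as np
C={n:np.load(f"{n}.npz") for n in("side","top")}
def ray(n,u,v):
    c=C[n];d=c["R"].T@np.linalg.inv(c["K"])@[u,v,1];o=-c["R"].T@c["t"];return o,d
def atz(n,u,v,z):
    o,d=ray(n,u,v);return o+d*(z-o[2])/d[2]
def tri(a,b):
    A=[];y=[]
    for n,p in(("top",a),("side",b)):
        o,d=ray(n,*p);d/=np.linalg.norm(d);P=np.eye(3)-np.outer(d,d);A.append(P);y.append(P@o)
    return np.linalg.lstsq(np.vstack(A),np.hstack(y),rcond=None)[0]
E
python3 - <<'E'
from h import *
np.set_printoptions(precision=1,suppress=True)
tc=lambda u,v:(190+(u+.5)/3.4-.5,115+(v+.5)/3.4-.5)
sc=lambda u,v:(205+(u+.5)/3.7-.5,110+(v+.5)/3.7-.5)
for k,u,v,z in [("row RL",22,130,156),("row RR",158,130,156),("row FL",25,313,122),("row FR",157,314,122),("l RL",220,136,156),("l RR",356,135,156),("l FL",224,319,122),("l FR",356,319,122),
 ("plate rear",598,138,180),("plate front",598,338,180),("shoeL",575,360,110),("shoeR",640,360,110),("board RR",752,58,80),("board FR",752,398,80),("rail end",703,365,94),("tin",697,108,126),("box",602,110,110),("filter",502,83,154),("plug",202,65,165)]:
    print(k,atz("top",*tc(u,v),z))
print("tri")
for k,a,b in [("l RR",(356,135),(190,212)),("l RL",(220,136),(136,288)),("l FR",(356,319),(337,290)),("row RR",(158,130),(103,328)),("row FR",(157,314),(258,410)),("plate rear",(598,138),(282,72)),("plate front",(598,338),(434,110))]:
    print(k,tri(tc(*a),sc(*b)))
E
```

```text
row RL [583.7 174.9 156. ]
row RR [583.8  70.5 156. ]
row FL [445.9 175.9 122. ]
row FR [445.2  72.8 122. ]
l RL [579.1  22.9 156. ]
l RR [580.  -81.3 156. ]
l FL [441.4  20.5 122. ]
l FR [441.5 -82.4 122. ]
plate rear [ 572.8 -261.8  180. ]
plate front [ 422.2 -259.3  180. ]
shoeL [ 410.5 -254.8  110. ]
shoeR [ 410.5 -305.7  110. ]
board RR [ 659.9 -408.4   80. ]
board FR [ 382.1 -401.5   80. ]
rail end [ 407.7 -359.2   94. ]
tin [ 607.9 -350.6  126. ]
box [ 609.9 -279.2  110. ]
filter [ 621.1 -193.9  154. ]
plug [632.3  36.6 165. ]
tri
l RR [580.6 -81.8 149.3]
l RL [579.   22.8 152.5]
l FR [444.9 -82.3 109.2]
row RR [584.3  70.8 148.8]
row FR [447.9  74.  114.6]
plate rear [ 574.4 -263.6  171.3]
plate front [ 426.1 -258.9  176.8]
```

Candidates for bin_loose in the top view are: yellow (275,181), standing alone with dark bolts; yellow (217,180), touching the big bin, so it is bin_row; two yellow bins on the bench behind at (122,70) and (160,70); and the pink bin at (140,286). I choose (275,181). The crops confirm this, showing it about 50 mm off the row. The divider plate is at (365,190) and its shoe at (369,221). The measured rim and plate heights are within about 10 mm of the stated ones.

Now I move over the space between the bin and the divider.

Request:
move_arm(motion=[[[0.3,-0.23,0],[0,0,0]],[[0.6,-0.46,0],[0,0,0]],[[0.91,-0.7,0],[0,0,0]]], grip=-1)

```text
t: 0.4
tcp_pos: [228.9, -512.7, 222.0]
orientation: [-180.0, 0.0, 14.6]
contact_force: [0.3, 0.0, -0.9]
grip_width: 86.7
grip_force: 0.0
```

Request:
move_arm(motion=[[[0.3,-0.23,0],[0,0,0]],[[0.6,-0.46,0],[0,0,0]],[[0.91,-0.7,0],[0,0,0]]])

```text
t: 0.7
tcp_pos: [299.3, -421.8, 222.3]
orientation: [-180.0, 0.0, 14.6]
contact_force: [0.6, -0.4, 0.8]
grip_width: 87.0
grip_force: 0.0
```

Request:
move_arm(motion=[[[0.3,-0.23,0],[0,0,0]],[[0.6,-0.46,0],[0,0,0]],[[0.91,-0.7,0],[0,0,0]]])

```text
t: 1.0
tcp_pos: [369.6, -331.1, 222.4]
orientation: [-180.0, 0.0, 14.6]
contact_force: [1.4, -1.6, -0.3]
grip_width: 87.1
grip_force: 0.0
```

Request:
move_arm(motion=[[[0.3,-0.23,0],[0,0,0]],[[0.6,-0.46,0],[0,0,0]],[[0.91,-0.7,0],[0,0,0]]])

```text
t: 1.3
tcp_pos: [439.9, -240.4, 222.4]
orientation: [180.0, 0.0, 14.6]
contact_force: [-0.4, 0.1, 0.2]
grip_width: 87.3
grip_force: 0.0
```

Request:
move_arm(motion=[[[0.3,-0.23,0],[0,0,-0.15]],[[0.6,-0.46,0],[0,0,-0.3]],[[0.91,-0.7,0],[0,0,-0.45]],[[0.91,-0.7,0],[0,0,-0.6]],[[0.91,-0.7,0],[0,0,-0.75]],[[0.91,-0.7,0],[0,0,-0.82]]])

```text
t: 1.9
tcp_pos: [509.7, -150.6, 222.1]
orientation: [-180.0, 0.0, 51.9]
contact_force: [-0.6, -0.2, 0.1]
grip_width: 86.9
grip_force: 0.0
```

Request:
move_arm(motion=[[[0,0,0],[0,0,-0.15]],[[0,0,0],[0,0,-0.3]],[[0,0,0],[0,0,-0.45]],[[0,0,0],[0,0,-0.6]],[[0,0,0],[0,0,-0.75]],[[0,0,0],[0,0,-0.83]],[[0,0,0],[0,0,-0.83]],[[0,0,0],[0,0,-0.83]]])

```text
t: 2.7
tcp_pos: [509.6, -151.0, 222.4]
orientation: [-180.0, -0.0, 88.8]
contact_force: [-0.1, 0.2, 0.4]
grip_width: 87.1
grip_force: 0.0
```

```bash
cat >> h.py <<'E'
def wsnap(name):
    from cell import read_state,snapshot
    import cv2
    from scipy.spatial.transform import Rotation as Ro
    s=read_state();d=snapshot("wrist")
    T=np.eye(4);T[:3,:3]=Ro.from_euler("xyz",s["orientation"],degrees=True).as_matrix();T[:3,3]=s["tcp_pos"]
    W=T@d["tool_from_camera"];R=W[:3,:3].T
    np.savez(f"{name}.npz",K=d["K"],R=R,t=-R@W[:3,3])
    cv2.imwrite(f"pics/{name}.png",d["image"][:,:,::-1]);print(s["tcp_pos"],s["orientation"],W[:3,3])
def load(n): C[n]=np.load(f"{n}.npz")
E
python3 - <<'E'
from h import *
wsnap("w1")
E
```

```text
[ 509.64298526 -150.95702649  222.35864211] [-1.79980596e+02 -4.06332266e-03  8.87827656e+01] [511.63675642 -72.63204403 384.20078328]
```

View pics/w1.png

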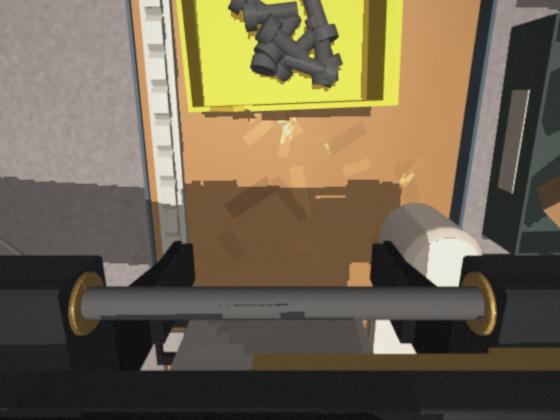

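```bash
python3 - <<'E'
from h import *
load("w1");np.set_printoptions(precision=1,suppress=True)
for u,v,z in[(398,104,156),(360,104.7,156),(192,109,122)]:print(atz("w1",u,v,z))
for u,v in[(152,20),(166,180),(161,20),(183,200)]:print(atz("w1",u,v,94))
# rail edge & shelf edges in top view
for u,v,z in[(115,214,94),(397,222,94),(199,155,156),(238,155,156)]:print(atz("top",u,v,z))
E
```

```text
[582.  -78.5 156. ]
[558.8 -78.4 156. ]
[447.8 -79.7 122. ]
[417.6 -17.   94. ]
[ 414.3 -136.5   94. ]
[424.1 -17.2  94. ]
[ 426.6 -153.9   94. ]
[428.4 402.8  94. ]
[ 407.7 -360.8   94. ]
[578.1 167.3 156. ]
[578.2  65.6 156. ]
```

Request:
move_arm(motion=[[[0,0.01,0.25],[0,0,0.007]],[[0,0.02,0.55],[0,0,0.007]],[[0,0.02,0.85],[0,0,0.007]],[[0,0.02,1.0],[0,0,0.007]],[[0,0.02,1.0],[0,0,0.007]]])

```text
t: 3.25
tcp_pos: [510.6, -150.7, 120.8]
orientation: [-179.8, -0.1, 88.6]
contact_force: [0.3, 0.5, 0.4]
grip_width: 86.8
grip_force: 0.0
```

Request:
move_arm(motion=[[[0.1,0,0.12],[0,0,0]],[[0.25,0,0.12],[0,0,0]],[[0.4,0,0.12],[0,0,0]],[[0.5,0,0.12],[0,0,0]],[[0.5,0,0.12],[0,0,0]],[[0.5,0,0.12],[0,0,0]]])

```text
t: 3.85
tcp_pos: [513.3, -101.0, 111.0]
orientation: [180.0, 0.0, 88.6]
contact_force: [-0.6, -0.2, 0.3]
grip_width: 87.0
grip_force: 0.0
```

Request:
move_arm(motion=[[[0.02,0,0],[0,0,0]],[[0.04,0,0],[0,0,0]],[[0.06,0,0],[0,0,0]],[[0.08,0,0],[0,0,0]],[[0.1,0,0],[0,0,0]]])

```text
t: 4.35
tcp_pos: [513.0, -91.5, 110.5]
orientation: [-180.0, 0.0, 88.6]
contact_force: [-1.0, -2.3, 0.8]
grip_width: 87.1
grip_force: 1.4
```

Request:
move_arm(motion=[[[0.02,0,0],[0,0,0]],[[0.04,0,0],[0,0,0]],[[0.06,0,0],[0,0,0]],[[0.08,0,0],[0,0,0]],[[0.1,0,0],[0,0,0]]])

```text
t: 4.85
tcp_pos: [513.6, -80.9, 110.5]
orientation: [180.0, 0.0, 88.6]
contact_force: [0.5, -3.0, -0.4]
grip_width: 87.3
grip_force: 1.4
```

Request:
move_arm(motion=[[[0.03,0,0],[0,0,0]],[[0.06,0,0],[0,0,0]],[[0.09,0,0],[0,0,0]],[[0.12,0,0],[0,0,0]],[[0.15,0,0],[0,0,0]],[[0.18,0,0],[0,0,0]],[[0.21,0,0],[0,0,0]],[[0.24,0,0],[0,0,0]],[[0.26,0,0],[0,0,0]],[[0.28,0,0],[0,0,0]]])

```text
t: 5.85
tcp_pos: [514.2, -52.9, 110.5]
orientation: [-180.0, 0.0, 88.6]
contact_force: [0.1, -2.6, -1.1]
grip_width: 87.1
grip_force: 1.3
```

```bash
python3 - <<'E'
from h import *
from cell import *
import cv2
wsnap("w2")
d=snapshot("top");a=d["image"][125:240,100:320,::-1];b=cv2.resize(a,None,fx=3.6,fy=3.6,interpolation=cv2.INTER_CUBIC)
cv2.imwrite("pics/t2.png",b)
E
```

```text
[514.19014151 -52.85215378 110.53636799] [-1.79999297e+02  4.26002928e-03  8.85906661e+01] [516.39222079  25.49166767 272.36705632]
```

View pics/w2.png

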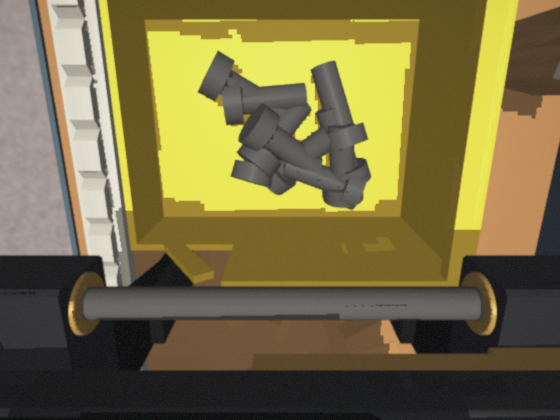

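Request:
move_arm(motion=[[[0.01,0,0],[0,0,0]],[[0.02,0,0],[0,0,0]],[[0.03,0,0],[0,0,0]],[[0.04,0,0],[0,0,0]],[[0.05,0,0],[0,0,0]]])

```text
t: 6.45
tcp_pos: [514.4, -48.0, 110.6]
orientation: [180.0, 0.0, 88.6]
contact_force: [-0.1, -2.8, 0.2]
grip_width: 87.1
grip_force: 1.5
```

Request:
move_arm(motion=[[[0.01,0,0],[0,0,0]],[[0.015,0,0],[0,0,0]]])

```text
t: 6.65
tcp_pos: [514.4, -46.4, 110.6]
orientation: [180.0, 0.0, 88.6]
contact_force: [-0.4, -2.7, 0.7]
grip_width: 86.8
grip_force: 1.5
```

Request:
move_arm(motion=[[[0.005,0,0],[0,0,0]],[[0.01,0,0],[0,0,0]]])

```text
t: 6.85
tcp_pos: [514.4, -45.5, 110.6]
orientation: [180.0, 0.0, 88.6]
contact_force: [-0.5, -3.3, 0.3]
grip_width: 86.9
grip_force: 1.5
```

```bash
python3 - <<'E'
from cell import *
import cv2
d=snapshot("top");a=d["image"][140:220,185:305,::-1];b=cv2.resize(a,None,fx=6.5,fy=6.5,interpolation=cv2.INTER_CUBIC)
cv2.imwrite("pics/t3.png",b)
E
```

```text
(no output)
```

View pics/t3.png

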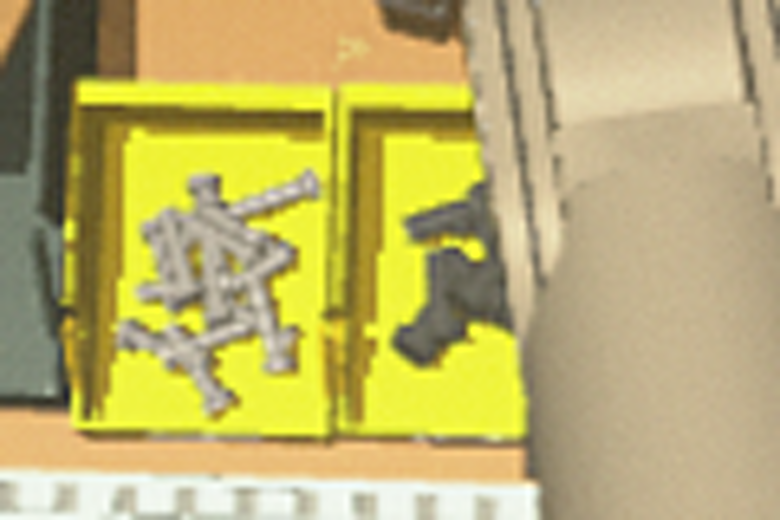

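The top crop shows a thin dark gap of roughly 2 mm at column 336, and bin_row hasn't moved. I continue in 0.5 mm steps, watching the force.

Request:
move_arm(motion=[[[0.005,0,0],[0,0,0]],[[0.01,0,0],[0,0,0]]])

```text
t: 7.1
tcp_pos: [514.4, -44.5, 110.6]
orientation: [180.0, 0.0, 88.6]
contact_force: [0.2, -3.5, -0.3]
grip_width: 87.0
grip_force: 1.6
```

Request:
move_arm(motion=[[[0.003,0,0],[0,0,0]],[[0.005,0,0],[0,0,0]]])

```text
t: 7.3
tcp_pos: [514.4, -44.0, 110.6]
orientation: [180.0, 0.0, 88.6]
contact_force: [-0.7, -2.7, 1.1]
grip_width: 87.3
grip_force: 1.6
```

Request:
move_arm(motion=[[[0.003,0,0],[0,0,0]],[[0.005,0,0],[0,0,0]]])

```text
t: 7.5
tcp_pos: [514.5, -43.5, 110.6]
orientation: [180.0, 0.0, 88.6]
contact_force: [-0.1, -3.2, 0.2]
grip_width: 87.1
grip_force: 1.6
```

Request:
move_arm(motion=[[[0.003,0,0],[0,0,0]],[[0.005,0,0],[0,0,0]]])

```text
t: 7.7
tcp_pos: [514.5, -43.0, 110.5]
orientation: [180.0, 0.0, 88.6]
contact_force: [-0.2, -3.2, -0.1]
grip_width: 87.2
grip_force: 1.6
```

Request:
move_arm(motion=[[[0.003,0,0],[0,0,0]],[[0.005,0,0],[0,0,0]]])

```text
t: 7.9
tcp_pos: [514.5, -42.7, 110.6]
orientation: [180.0, 0.0, 88.6]
contact_force: [-0.5, -3.5, 0.8]
grip_width: 87.3
grip_force: 2.2
```

Request:
move_arm(motion=[[[0.002,0,0],[0,0,0]],[[0.004,0,0],[0,0,0]]])

```text
t: 8.1
tcp_pos: [514.5, -42.6, 110.6]
orientation: [180.0, 0.0, 88.6]
contact_force: [-1.3, -6.3, 0.9]
grip_width: 87.1
grip_force: 2.7
```

```bash
python3 - <<'E'
from cell import *
import cv2,numpy as np
d=snapshot("top");im=d["image"];old=cv2.imread("pics/top0.png")[:,:,::-1]
a=im[140:220,185:305,::-1];b=cv2.resize(a,None,fx=6.5,fy=6.5,interpolation=cv2.INTER_CUBIC)
cv2.imwrite("pics/t4.png",b)
for r in(156,165,175,185,195,203):print(r,im[r,190:202].min(1).tolist() if 0 else im[r,192:200,1],old[r,192:200,1],im[r,232:242,1],old[r,232:242,1])
E
```

```text
156 [ 82  60  58  70 114 101  85  85] [ 79  57  55  71 116 104  83  82] [243 239 238 245 248 203 161 168 167 169] [242 241 239 251 168 134 173 182 180 181]
165 [ 63  59  58 105 170 128  86  89] [ 61  61  57 106 171 127  90  93] [238 243 243 244 235 149  86 129 144 138] [239 242 246 236 147  91  92 100  95  96]
175 [126 120 134 247 180  87  93  92] [127 126 132 246 178  91  96  94] [243 244 244 248 218 124  98 135 147 139] [244 245 251 189 108  97 102 104 102  94]
185 [ 70 101 114 167 132  91  98  95] [ 73  98 114 170 128  92  95  95] [245 245 246 252 195 108 124 144 145 141] [245 247 252 178  92 101 105 104  97 169]
195 [138 126  73 161 146 112  96 105] [142 123  79 162 149 111  99 103] [248 248 217 168 142 107 135 150 141 236] [248 249 222 137 102 106 107 101 175 194]
203 [138 136 133 147 244 174  79 200] [139 141 137 147 245 176  83 202] [245 244 245 230 222 150 132 138 236 247] [246 246 252 193 105 101  99 175 194 192]
```

View pics/t4.png

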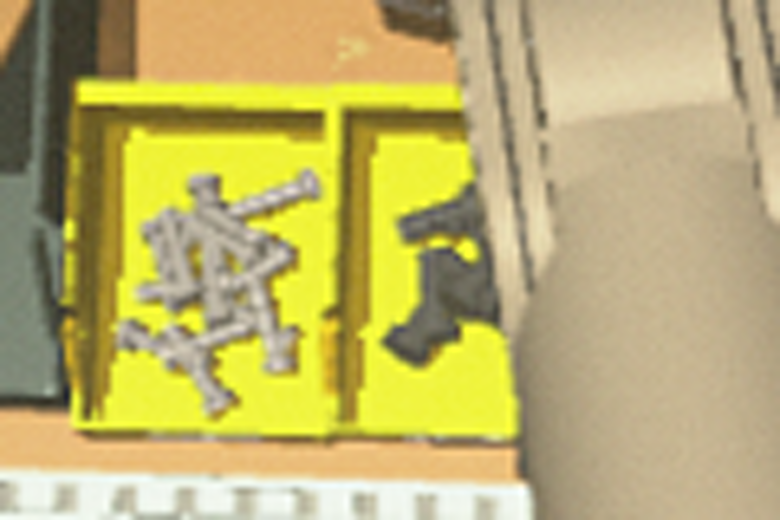

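Snug: the gap is closed over the full depth at column 336, and bin_row's left edge is unchanged to the pixel. Now I back off, lift and go behind the divider with the fingers shut.

Request:
move_arm(motion=[[[-0.02,0,0],[0,0,0]],[[-0.1,0,0],[0,0,0]],[[-0.3,0,0],[0,0,0]],[[-0.6,0,0],[0,0,0]],[[-0.7,0,-0.2],[0,0,0]],[[-0.8,0,-0.5],[0,0,0]],[[-0.8,0,-0.8],[0,0,0]],[[-0.8,0,-1.0],[0,0,0]],[[-0.8,0,-1.0],[0,0,0]]])

```text
t: 9.05
tcp_pos: [514.0, -122.3, 213.4]
orientation: [179.7, 0.0, 88.6]
contact_force: [0.6, -0.2, 0.1]
grip_width: 86.8
grip_force: 0.0
```

Request:
move_arm(motion=[[[-0.1,0,-0.1],[0,0,0]],[[-0.3,0,-0.2],[0,0,0]],[[-0.6,0,-0.2],[0,0,0]],[[-0.9,0,-0.2],[0,0,0]],[[-1.0,0,-0.2],[0,0,0]]], grip=1)

```text
t: 9.55
tcp_pos: [508.6, -226.3, 229.5]
orientation: [-179.9, 0.0, 88.3]
contact_force: [-0.2, 0.2, 0.2]
grip_width: 55.1
grip_force: 0.0
```

Request:
move_arm(motion=[[[-0.3,0,0],[0,0,0]],[[-0.6,0,0],[0,0,0]],[[-0.9,0,0],[0,0,0]],[[-0.95,0,0],[0,0,0]],[[-0.95,0,0],[0,0,0]]])

```text
t: 10.05
tcp_pos: [507.1, -317.7, 229.6]
orientation: [-179.9, -0.1, 88.5]
contact_force: [0.5, 0.9, -0.7]
grip_width: 14.9
grip_force: 0.0
```

```bash
python3 - <<'E'
from h import *
wsnap("w3")
E
```

```text
[ 507.13260917 -317.68957197  229.64521332] [-1.79933581e+02 -7.11460003e-02  8.85043401e+01] [ 509.63221442 -239.56742763  391.5781862 ]
```

View pics/w3.png

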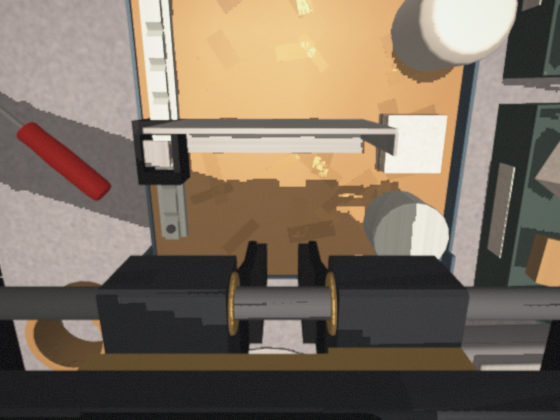

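The plate's top edge is at row 126, columns 145–395, the foot flange reaches row 151, and the tin is at (405,230). The shut fingers come down behind it, clear of everything.

Request:
move_arm(motion=[[[0,0,0.2],[0,0,0]],[[0,0,0.5],[0,0,0]],[[0,0,0.8],[0,0,0]],[[0,0,1.0],[0,0,0]],[[0,0,1.0],[0,0,0]]])

```text
t: 10.6
tcp_pos: [506.5, -314.5, 127.8]
orientation: [-179.8, -0.2, 88.7]
contact_force: [-0.2, -0.6, 0.8]
grip_width: 0.4
grip_force: 0.0
```

Request:
move_arm(motion=[[[0.1,0,0.03],[0,0,0]],[[0.2,0,0.03],[0,0,0]],[[0.3,0,0.03],[0,0,0]],[[0.36,0,0.03],[0,0,0]],[[0.38,0,0.03],[0,0,0]],[[0.38,0,0.03],[0,0,0]]])

```text
t: 11.2
tcp_pos: [508.8, -278.9, 127.9]
orientation: [180.0, 0.0, 88.6]
contact_force: [-0.6, 0.1, -1.1]
grip_width: 0.3
grip_force: 0.0
```

Request:
move_arm(motion=[[[0.01,0,0],[0,0,0]],[[0.02,0,0],[0,0,0]],[[0.03,0,0],[0,0,0]]])

```text
t: 11.5
tcp_pos: [508.6, -276.2, 127.5]
orientation: [-180.0, -0.0, 88.6]
contact_force: [0.1, -0.2, 0.5]
grip_width: 0.5
grip_force: 0.0
```

Request:
move_arm(motion=[[[0.01,0,0],[0,0,0]],[[0.02,0,0],[0,0,0]],[[0.02,0,0],[0,0,0]]])

```text
t: 11.8
tcp_pos: [508.8, -273.9, 127.6]
orientation: [180.0, 0.0, 88.6]
contact_force: [0.7, 0.0, 0.2]
grip_width: 0.2
grip_force: 0.0
```

Request:
move_arm(motion=[[[0.01,0,0],[0,0,0]],[[0.01,0,0],[0,0,0]]])

```text
t: 12.0
tcp_pos: [508.8, -272.9, 127.6]
orientation: [180.0, 0.0, 88.6]
contact_force: [0.5, -0.6, 0.3]
grip_width: 0.7
grip_force: 0.0
```

Request:
move_arm(motion=[[[0.01,0,0],[0,0,0]],[[0.01,0,0],[0,0,0]]])

```text
t: 12.2
tcp_pos: [508.9, -271.9, 127.6]
orientation: [180.0, 0.0, 88.6]
contact_force: [-0.1, -1.1, -0.2]
grip_width: 0.6
grip_force: 0.0
```

Request:
move_arm(motion=[[[0.01,0,0],[0,0,0]],[[0.01,0,0],[0,0,0]]])

```text
t: 12.4
tcp_pos: [508.8, -271.1, 127.6]
orientation: [180.0, 0.0, 88.6]
contact_force: [0.2, -0.8, 0.3]
grip_width: 0.5
grip_force: 0.2
```

Request:
move_arm(motion=[[[0.01,0,0],[0,0,0]],[[0.01,0,0],[0,0,0]]])

```text
t: 12.6
tcp_pos: [508.8, -270.3, 127.6]
orientation: [180.0, 0.0, 88.6]
contact_force: [0.2, -2.2, 0.5]
grip_width: 0.3
grip_force: 0.8
```

Request:
move_arm(motion=[[[0.03,0,0],[0,0,0]],[[0.06,0,0],[0,0,0]],[[0.09,0,0],[0,0,0]],[[0.12,0,0],[0,0,0]],[[0.16,0,0],[0,0,0]],[[0.2,0,0],[0,0,0]],[[0.24,0,0],[0,0,0]],[[0.28,0,0],[0,0,0]],[[0.32,0,0],[0,0,0]],[[0.36,0,0],[0,0,0]]])

```text
t: 13.6
tcp_pos: [509.8, -233.5, 127.6]
orientation: [180.0, -0.0, 88.6]
contact_force: [0.9, -1.1, -0.5]
grip_width: 0.4
grip_force: 0.7
```

Request:
move_arm(motion=[[[0.04,0,0],[0,0,0]],[[0.09,0,0],[0,0,0]],[[0.14,0,0],[0,0,0]],[[0.19,0,0],[0,0,0]],[[0.24,0,0],[0,0,0]],[[0.29,0,0],[0,0,0]],[[0.34,0,0],[0,0,0]],[[0.39,0,0],[0,0,0]],[[0.44,0,0],[0,0,0]],[[0.49,0,0],[0,0,0]]])

```text
t: 14.6
tcp_pos: [511.0, -184.6, 127.6]
orientation: [180.0, 0.0, 88.6]
contact_force: [1.1, -3.4, -0.8]
grip_width: 0.4
grip_force: 1.5
```

Request:
move_arm(motion=[[[0.04,0,0],[0,0,0]],[[0.09,0,0],[0,0,0]],[[0.14,0,0],[0,0,0]],[[0.19,0,0],[0,0,0]],[[0.24,0,0],[0,0,0]],[[0.29,0,0],[0,0,0]],[[0.34,0,0],[0,0,0]],[[0.39,0,0],[0,0,0]],[[0.44,0,0],[0,0,0]],[[0.49,0,0],[0,0,0]]])

```text
t: 15.6
tcp_pos: [512.2, -135.6, 127.6]
orientation: [180.0, 0.0, 88.6]
contact_force: [1.3, -3.1, -1.0]
grip_width: 0.5
grip_force: 1.9
```

Request:
move_arm(motion=[[[0.06,0,0],[0,0,0]],[[0.12,0,0],[0,0,0]],[[0.19,0,0],[0,0,0]],[[0.26,0,0],[0,0,0]],[[0.33,0,0],[0,0,0]],[[0.4,0,0],[0,0,0]],[[0.46,0,0],[0,0,0]],[[0.5,0,0],[0,0,0]],[[0.54,0,0],[0,0,0]],[[0.56,0,0],[0,0,0]]])

```text
t: 16.6
tcp_pos: [513.4, -79.8, 127.5]
orientation: [-180.0, 0.0, 88.6]
contact_force: [-0.0, -6.0, -0.1]
grip_width: 0.5
grip_force: 3.1
```

Request:
move_arm(motion=[[[0.01,0,0],[0,0,0]],[[0.02,0,0],[0,0,0]],[[0.03,0,0],[0,0,0]],[[0.04,0,0],[0,0,0]]])

```text
t: 17.0
tcp_pos: [513.4, -78.1, 127.5]
orientation: [-180.0, 0.1, 88.5]
contact_force: [-0.5, -8.9, 0.7]
grip_width: 0.5
grip_force: 4.4
```

Request:
move_arm(motion=[[[0.01,0,0],[0,0,0]],[[0.015,0,0],[0,0,0]],[[0.02,0,0],[0,0,0]],[[0.02,0,0],[0,0,0]]])

```text
t: 17.4
tcp_pos: [513.6, -73.9, 127.5]
orientation: [-180.0, -0.0, 88.6]
contact_force: [-0.3, -2.3, 0.1]
grip_width: 0.8
grip_force: 1.2
```

```bash
python3 - <<'E'
from h import *
from cell import *
import cv2
wsnap("w4")
im=cv2.imread("pics/w4.png");d=snapshot("side")["image"][110:260,215:375,::-1]
d=cv2.resize(d,(600,562),interpolation=cv2.INTER_CUBIC);cv2.imwrite("pics/s4.png",d)
E
```

```text
[513.56875939 -73.86526139 127.53767565] [-1.79985946e+02 -7.76470858e-03  8.86012973e+01] [515.79334486   4.44393311 289.38469105]
```

View pics/w4.png

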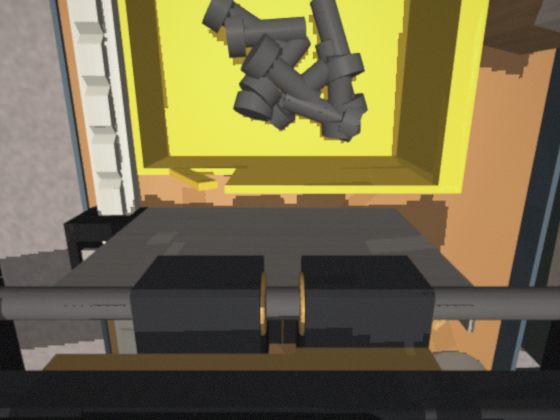

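The wrist view shows the plate's top edge at row 208 and the bin's right wall at row 190, with a clear gap between them. The force curve shows it has just left a notch (8.9 N at -78), so the next one is near TCP y -60. The plate only meets the bin at about -45. I go on in small steps until the push drops out.

Request:
move_arm(motion=[[[0.02,0,0],[0,0,0]],[[0.04,0,0],[0,0,0]],[[0.06,0,0],[0,0,0]],[[0.07,0,0],[0,0,0]],[[0.07,0,0],[0,0,0]]])

```text
t: 18.0
tcp_pos: [513.9, -66.4, 127.5]
orientation: [180.0, -0.0, 88.6]
contact_force: [-1.1, 1.0, 0.5]
grip_width: 0.9
grip_force: 0.2
```

Request:
move_arm(motion=[[[0.01,0,0],[0,0,0]],[[0.01,0,0],[0,0,0]]])

```text
t: 18.2
tcp_pos: [513.9, -65.8, 127.5]
orientation: [180.0, -0.0, 88.6]
contact_force: [0.2, -1.1, 0.1]
grip_width: 0.7
grip_force: 0.4
```

Request:
move_arm(motion=[[[0.01,0,0],[0,0,0]],[[0.01,0,0],[0,0,0]]])

```text
t: 18.4
tcp_pos: [513.9, -64.9, 127.5]
orientation: [180.0, -0.0, 88.6]
contact_force: [0.2, -1.1, -0.4]
grip_width: 0.6
grip_force: 0.6
```

Request:
move_arm(motion=[[[0.01,0,0],[0,0,0]],[[0.01,0,0],[0,0,0]]])

```text
t: 18.6
tcp_pos: [514.0, -63.9, 127.5]
orientation: [180.0, -0.0, 88.6]
contact_force: [0.2, -2.0, 0.7]
grip_width: 0.5
grip_force: 0.6
```

Request:
move_arm(motion=[[[0.01,0,0],[0,0,0]],[[0.01,0,0],[0,0,0]]])

```text
t: 18.8
tcp_pos: [514.0, -62.9, 127.5]
orientation: [180.0, -0.0, 88.6]
contact_force: [0.2, -0.2, 0.3]
grip_width: 0.3
grip_force: 0.7
```

Request:
move_arm(motion=[[[0.01,0,0],[0,0,0]],[[0.01,0,0],[0,0,0]]])

```text
t: 19.0
tcp_pos: [514.0, -61.9, 127.6]
orientation: [180.0, -0.0, 88.6]
contact_force: [-0.0, -0.8, -1.3]
grip_width: -0.0
grip_force: 0.6
```

Request:
move_arm(motion=[[[0.01,0,0],[0,0,0]],[[0.01,0,0],[0,0,0]]])

```text
t: 19.2
tcp_pos: [514.0, -60.8, 127.6]
orientation: [180.0, -0.0, 88.6]
contact_force: [0.5, -0.5, -0.6]
grip_width: 0.0
grip_force: 0.4
```

Request:
move_arm(motion=[[[0.01,0,0],[0,0,0]],[[0.01,0,0],[0,0,0]]])

```text
t: 19.4
tcp_pos: [514.1, -59.7, 127.6]
orientation: [180.0, -0.0, 88.6]
contact_force: [0.2, -1.4, -0.0]
grip_width: 0.7
grip_force: 0.0
```

Request:
move_arm(motion=[[[0.01,0,0],[0,0,0]],[[0.01,0,0],[0,0,0]]])

```text
t: 19.6
tcp_pos: [514.1, -58.7, 127.6]
orientation: [180.0, -0.0, 88.6]
contact_force: [-0.6, -0.4, -0.1]
grip_width: 0.6
grip_force: 0.0
```

Request:
move_arm(motion=[[[0.01,0,0],[0,0,0]],[[0.01,0,0],[0,0,0]]])

```text
t: 19.8
tcp_pos: [514.1, -57.8, 127.6]
orientation: [180.0, -0.0, 88.6]
contact_force: [-1.0, 0.2, -0.4]
grip_width: 0.5
grip_force: 0.0
```

Request:
move_arm(motion=[[[0.005,0,0],[0,0,0]],[[0.005,0,0],[0,0,0]]])

```text
t: 20.0
tcp_pos: [514.1, -57.5, 127.5]
orientation: [180.0, 0.0, 88.6]
contact_force: [-0.5, 0.9, -0.1]
grip_width: 0.3
grip_force: 0.0
```

The push dropped out at -60 and stayed at zero over the next 2 mm, so the divider has jumped into its notch. I take the hand away and check.

Request:
move_arm(motion=[[[-0.05,0,0],[0,0,0]],[[-0.2,0,0],[0,0,0]],[[-0.4,0,0],[0,0,0]],[[-0.6,0,0],[0,0,0]],[[-0.7,0,-0.3],[0,0,0]],[[-0.7,0,-0.6],[0,0,0]],[[-0.7,0,-0.9],[0,0,0]],[[-0.7,0,-1.0],[0,0,0]],[[-0.7,0,-1.0],[0,0,0]]])

```text
t: 20.9
tcp_pos: [512.9, -128.8, 228.7]
orientation: [179.9, 0.1, 88.5]
contact_force: [0.3, 0.1, -0.7]
grip_width: 0.3
grip_force: 0.0
```

Request:
move_arm(motion=[[[-0.3,0,0],[0,0,0]],[[-0.6,0,0],[0,0,0]],[[-0.9,0,0],[0,0,0]],[[-1.0,0,0],[0,0,0]]])

```text
t: 21.3
tcp_pos: [508.2, -231.5, 225.3]
orientation: [-179.8, -0.0, 88.3]
contact_force: [-0.9, -0.6, -0.1]
grip_width: 0.3
grip_force: 0.0
```

Request:
move_arm(motion=[[[-0.3,0,0],[0,0,0]],[[-0.6,0,0],[0,0,0]],[[-0.9,0,0],[0,0,0]],[[-1.0,0,0],[0,0,0]],[[-1.0,0,0],[0,0,0]]])

```text
t: 21.8
tcp_pos: [506.6, -328.4, 226.0]
orientation: [-179.9, -0.1, 88.5]
contact_force: [-0.3, 0.6, -0.2]
grip_width: 0.6
grip_force: 0.0
```

```bash
python3 - <<'E'
from cell import *
import cv2,numpy as np
a=snapshot("top")["image"][115:240,190:420,::-1];b=snapshot("side")["image"][130:250,210:350,::-1]
a=cv2.resize(a,None,fx=3.4,fy=3.4,interpolation=cv2.INTER_CUBIC)
cv2.imwrite("pics/t5.png",a)
E
```

```text
(no output)
```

View pics/t5.png

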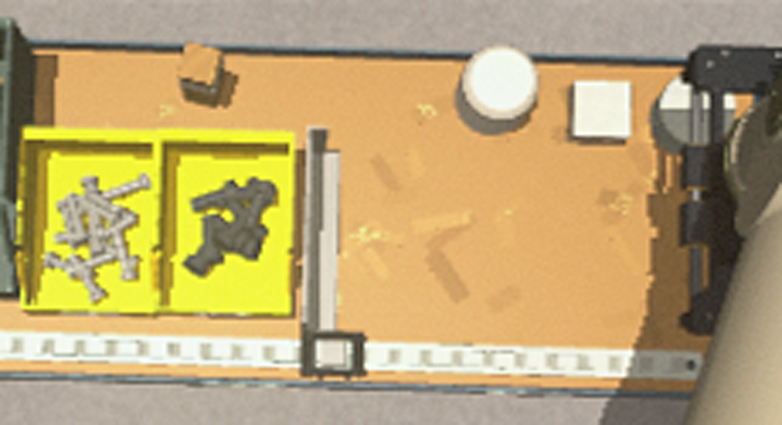

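The final top crop shows both small bins snug and square, with the joint at column 158. The plate is at column 313, about 10 mm clear of the bins. Its shoe, at column 334, sits two whole notch pitches from the notch at 396, so it is latched. The tin, box, filter and carton haven't moved, and the hand is clear.

```bash
python3 -c "
from cell import *
print(close_job())"
```

```text
the job is handed in; nothing more can be done
None
```

The loose bin is pushed snug and square against bin_row, the divider is in the last notch before the bins (about 10 mm clear of them), and the hand is away; I handed the job in at about 22 s and got no verdict back.

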